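# Show the camera the oil sight glass behind the gearbox with an inspection mirror

## Task

Lift the inspection mirror off its wooden rest and hold it in the air behind the gearbox, glass upright, with the middle of the glass straight out from the oil sight glass and straight ahead of the camera's lens, swung so that the camera looks squarely into the sight glass by way of the mirror. Finish while still holding the mirror steady at that angle: the gripper alone carries it, and it is not put down. Keep the mirror and the arm off the gearbox and the camera, and leave the wrench, the tin and the roll of tape where they are.

Things in the scene. Friction and masses are not known exactly. Their poses are not given: they have to be found in the camera images.
- mirror: inspection mirror, 0.16 kg, level in its rest. Origin: middle of the grip, on its axis; +x along the grip to the head, +z up. Grip 130 mm long, 14 mm wide (y), 18 mm high: take it from above across the 14 mm, between the rest's uprights. Centre of mass 20 to 30 mm in front of the origin. An 8 mm steel stem leads from x = +65 mm to the head's upright swivel pin at x = +150 mm.
- mirror_glass (a point): centre of the face of the mirror glass, on the level of the grip's axis, 41 mm beyond the swivel pin. The head is a flat plate 66 mm long (x), 48 mm high (z), 5 mm thick, upright while the grip is level. Site +y points straight out of the silvered face (the other side is black plastic), +x away from the swivel pin, +z up.
- head (a joint): swivel of the mirror head about its upright pin. 0: the head continues the line of the grip; positive: it is turned clockwise seen from above by that many radians (head's yaw = grip's yaw minus this value). Stiff (0.12 N m), stays as set; starts at 0.1 to 0.55 and need not be changed.
- rest: fixed wooden rest of the mirror: base 136 x 64 x 12 mm, two uprights 12 mm thick at x = -48 and +48 mm, 56 mm wide, tops at 68 mm, each with an 18 mm wide notch open to the top, its floor at 46 mm. Origin: centre of the underside, on the bench; +x along the grip, +z up. The grip's axis lies 55 mm above the bench.
- gearbox: grey cast-metal worm gearbox, bolted down. Origin: centre of the underside, +z up; -x is the input shaft's side, towards the robot (shaft end at x = -99 mm), +x the back with the sight glass, towards the wall. Foot 116 x 108 x 12 mm, housing 90 x 84 mm, round side covers out to y = +-56 mm, top of the fins at 130 mm.
- sight_glass (a point): oil sight glass on the gearbox's back: round window 25 mm across, sunk in a short brass tube. The point is the centre of the tube's mouth, at x = 61 mm, z = 95 mm of the gearbox. Site +x points level and straight out of the window, +z up. It can be read only when looked at squarely, along this axis.
- camera: small box camera on a post with a round magnetic foot (62 mm across), standing free to the left of the gearbox, top at 113 mm, 0.8 kg. Origin: centre of the underside of the foot; it looks along its level +x axis, +z up.
- camera_lens (a point): front rim of the lens, 60 mm ahead of the camera's post, 95 mm up. Site +x is the level line of sight. Seen from above it passes beside the gearbox and crosses the sight glass's x axis 60 to 130 mm out from the sight glass, at about 60 degrees. The glass's centre belongs on that crossing, its normal halfway between the directions to sight glass and camera.
- wrench: bystander: adjustable wrench lying flat, 50 x 193 x 17 mm; origin at the centre of its underside.
- screw_tin: bystander: round tin with a lid, 68 mm across, 44 mm high; origin at the centre of its underside.
- masking_tape: bystander: roll of tape lying flat, 92 mm across, 25 mm high; origin at the centre of its underside.
Things that resemble listed ones, but are neither listed nor needed, are in the scene too. What is shaped like the camera but green is not meant.

How it is judged:
By the outcome, as a careful person would: the job done as asked, in the order asked, and still so for the second after the job is handed in, while the arm keeps its last pose, push and grip.
It also fails if it takes over 35 s, if anything falls off the work surface, if the arm or the gripper's body presses on something with over 40 N, if the wrist force passes 120 N, or if a joint passes its speed limit or range.

## Robot

A 6-joint arm with a two-finger parallel gripper is mounted at the origin on a cart in front of the work surface, level with it; the furniture and walls round the work are solid. World frame = base frame: x ahead of the robot, y to its left, z up, the work surface at z = 0. Lengths are in m, angles in degrees, forces in N, time in s.
With the tool pointing down it reaches from about 0.375 to 0.9 m from the base axis. Payload 3.1 kg.
Tool frame: the origin (TCP) lies on the centre line of the jaws, within the pads' length; the fingertips stand 17 mm ahead of it and the grasp point (between the pads) lies 2 mm behind it; z points along the fingers, y is the line along which they close (so a half turn about z gives the same grasp; the last joint's range is limited). The gripper opens to 87 mm and grips with 3 to 60 N. Pads are 19 mm wide; open, the fingers measure 117 mm over their backs; the gripper's body (75 mm by 190 mm) begins 51 mm behind the grasp point.
Start: joints at [-77.149, 30.224, 82.088, -0, 67.689, -10.227], TCP at [0.245, -0.575, 0.24] pointing down, gripper open.
Joint ranges: [-176.69, 176.69], [-43.24, 126.21], [12.49, 139.97], [-82, 262], [0, 151.66], [-163.58, 163.58]. Speed limits (degrees/s): [159.86, 159.86, 180, 180, 180, 180].

## Interface

Orientations are given as a 3x3 rotation matrix whose columns are the frame's x, y, z axes.
In Python, from rig import bot, imaging, finder gives the robot as it stands. The module is installed in compiled form; this text tells all that it offers.
- The arm moves only by the tool play_rows, never from a script. Its argument "motion" is a list that holds one entry, the list of rows, each a list of 6 numbers: the shift along the tool's x, y, z in m, then the turn, a rotation vector about the tool's x, y, z in degrees. In form: [[[dx, dy, dz, wx, wy, wz], ...]]. A call has 1 to 8 rows; each row is the pose to reach, as a shift and turn from the pose commanded when the call began, along the tool's axes at that moment; what a row does not reach only later rows make up. A row lasts 1/12 s, in which the tool goes at most 41.7 mm and 7.16 degrees, less where a joint would pass 70% of its speed; a pose out of reach is approached as far as the arm can. A call with a gripper value outside its range is refused whole. "fingers" is the finger opening in m, from 0 to 0.087, set as the call begins (left out, the last holds). The fingers move at their own pace and stop on an object; the grip force is fixed at half the most. Time passes only in rows, so rows that repeat a pose let the fingers close. It gives the time, the measured TCP pose, the force, the opening and the grip force at its end, in the units of the state.
- bot.read_state(): the state, without advancing time (a new reading comes with each control period).
- imaging.capture(name): name is "scene" or "top"; returns a dict with "frame" (400x640x3 uint8, red, green, blue), "camera_matrix" (3x3 intrinsics, pixels), "k1" (the pictures are not rectified: a ray, as slopes to the right and down, at radius r is drawn at 1 + k1 r^2 times it, then the intrinsics apply), "R" (3x3) and "t" (3): a world point X has camera coordinates R X + t. Camera axes: x right, y down, z forward; pixel columns grow to the right and rows downward; lengths in m; the calibration is good to about 2 mm. A picture is of the moment at which its call begins. There is no depth.
- bot.hand_in(): hands the job in; it is judged then, once.
Trained networks look in the newest picture that a camera, given by its name, has taken for a name from the list of things; names that differ only in an ending like _2 or _b are one class to them, and where a whole thing is asked for, a point or a joint stands for the part that bears it (a point fixed in the world has none). Each returns a list of dicts, best first, with "confidence" (0 to 1); they miss things now and then, are a little off and sometimes report something else, mostly with a low value. They report only what shows in the picture. A call takes as long as a camera call. They do not tell look-alikes from the thing itself.
- finder.recognise(camera, name): "at" ([x, y, z] in m, in world coordinates, good to about 4 mm: the middle of the surface that is visible of it).
- finder.outline_of(camera, name): "pixels" (400x640 bool, what is visible of it).
The state is a dict: "time_s": time; "joint_positions": joint angles; "qvel": joint speeds; "tau": joint torques, N m; "position": TCP position; "tcp_rot": TCP orientation; "force": force on the tool from outside, world axes, zero at the start; "moment": the same for the moment, N m; "opening": opening from 0.0 (shut) to 1.0 (fully open); "grasp_force": force on a finger pad.
Only numpy, scipy, OpenCV 4.12 (cv2) and the standard library are available. Lean on these libraries where they do the work, as an engineer would, in place of code of your own. Each camera call takes 0.05 s, during which the arm holds its last target. There are 200 camera calls.

## Working session

There is one attempt and no reset: what is moved stays moved. The work goes in short steps, Python scripts to look and compute and a tool call to move; the robot and the scene stay as the last step left them, time stands still between calls to the robot, and variables do not carry over. Pictures are saved under pics/ and viewed, at most 10 in all, crops included, and the job is handed in when it is done.

Besides the shell and the picture viewer there is one more tool, called as a command line: name --argument value ..., lists and objects as JSON in quotes. play_rows: Moves the arm, as the interface text tells. Its arguments: {"type":"object","properties":{"motion":{"type":"array"},"fingers":{"type":"number"}},"required":["motion"]}

```bash
mkdir -p pics
cat > h.py <<'E'
from rig import bot, imaging, finder
import numpy as np, cv2
def snap(c,fn=None):
    d=imaging.capture(c)
    if fn: cv2.imwrite('pics/'+fn,d['frame'][:,:,::-1])
    return d
def ray(d,uv):
    K=d['camera_matrix']; p=np.array([(uv[0]-K[0,2])/K[0,0],(uv[1]-K[1,2])/K[1,1]]); q=p.copy()
    for _ in range(20): q=p/(1+d['k1']*(q@q))
    v=d['R'].T@np.array([q[0],q[1],1.]); return -d['R'].T@d['t'], v
def onz(d,uv,z):
    o,v=ray(d,uv); return o+v*(z-o[2])/v[2]
def proj(d,X):
    c=d['R']@np.array(X,float)+d['t']; q=c[:2]/c[2]; q=q*(1+d['k1']*(q@q)); K=d['camera_matrix']
    return np.array([K[0,0]*q[0]+K[0,2],K[1,1]*q[1]+K[1,2]])
E
python3 - <<'E'
from h import *
np.set_printoptions(precision=4,suppress=True)
for c in ['scene','top']:
    d=snap(c,c+'0.png'); print(c,-d['R'].T@d['t'],d['R'][2],d['k1'])
    for n in ['mirror','mirror_glass','rest','gearbox','sight_glass','camera','camera_lens','wrench','screw_tin','masking_tape']:
        print(n,[(np.round(r['at'],3).tolist(),round(r['confidence'],2)) for r in finder.recognise(c,n)])
s=bot.read_state();print(s)
E
```

```text
scene [0.2353 0.7433 0.9034] [ 0.2935 -0.6676 -0.6842] -0.016372409744781154
mirror [([0.542, -0.303, 0.06], 0.95), ([0.51, 0.164, 0.095], 0.51), ([0.731, -0.024, 0.008], 0.49)]
mirror_glass [([0.635, -0.299, 0.061], 0.6)]
rest [([0.446, -0.295, 0.01], 0.83)]
gearbox [([0.438, -0.005, 0.094], 0.75)]
sight_glass [([0.439, -0.005, 0.093], 0.82)]
camera [([0.51, 0.164, 0.093], 0.87), ([0.621, 0.08, 0.09], 0.86)]
camera_lens [([0.625, 0.08, 0.089], 0.91), ([0.513, 0.167, 0.094], 0.86)]
wrench [([0.73, -0.026, 0.009], 0.64)]
screw_tin [([0.73, -0.141, 0.041], 0.85)]
masking_tape [([0.701, 0.194, 0.026], 0.66)]
top [ 0.4723 -0.0594  1.4287] [ 0.1038  0.0052 -0.9946] -0.04713243967324164
mirror [([0.497, -0.303, 0.061], 0.82), ([0.738, -0.029, 0.006], 0.61)]
mirror_glass [([0.635, -0.297, 0.074], 0.63), ([0.501, -0.304, 0.064], 0.24)]
rest [([0.451, -0.305, 0.012], 0.55)]
gearbox [([0.449, -0.034, 0.119], 0.91), ([0.738, -0.151, 0.04], 0.72)]
sight_glass [([0.448, -0.039, 0.121], 0.69)]
camera [([0.63, 0.073, 0.11], 0.69), ([0.514, 0.14, 0.111], 0.65)]
camera_lens [([0.629, 0.071, 0.11], 0.95), ([0.516, 0.139, 0.109], 0.79)]
wrench [([0.737, -0.03, 0.008], 0.56)]
screw_tin [([0.738, -0.153, 0.039], 0.9)]
masking_tape [([0.718, 0.211, 0.024], 0.82)]
{'time_s': 1.1, 'joint_positions': array([-77.1476,  30.2231,  82.0888,  -0.0015,  67.6899, -10.2274]), 'qvel': array([-0.0638,  0.0653, -0.0544, -0.0671, -0.0679, -0.0186]), 'tau': array([ -0.0004, -44.0029, -17.6989,   0.0634,   0.0505,  -0.    ]), 'position': array([ 0.245 , -0.5749,  0.2395]), 'tcp_rot': array([[ 0.92 ,  0.392, -0.   ],
       [ 0.392, -0.92 ,  0.   ],
       [-0.   , -0.   , -1.   ]]), 'force': array([ 0.0457, -0.3489,  0.5514]), 'moment': array([-0.0024,  0.0144,  0.0217]), 'grasp_force': 0.0, 'opening': 1.0014367106815478}
```

View pics/scene0.png

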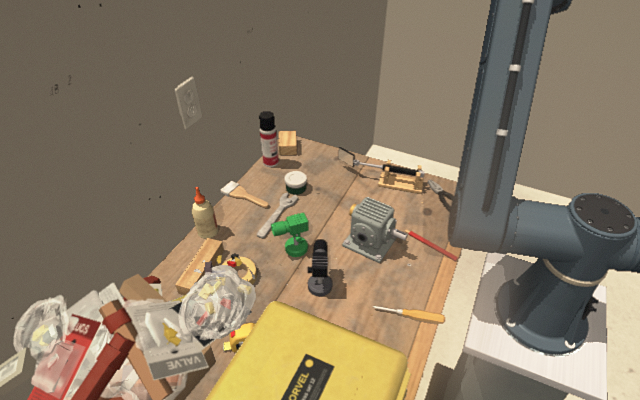

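View pics/top0.png

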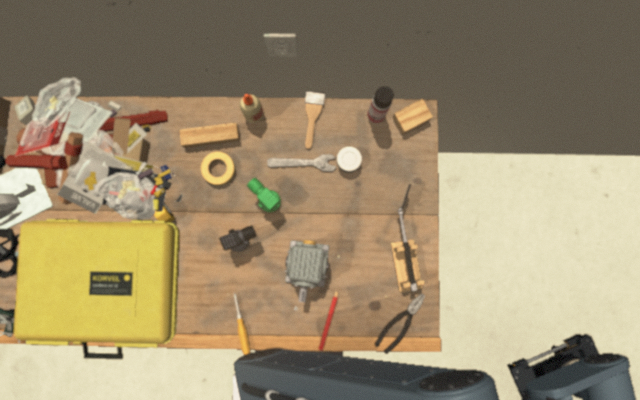

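Scene view: gearbox at (372,228), black camera at (320,268), green decoy at (293,235), and mirror in its rest at (400,178). In the top view the gearbox is at (307,265), the black camera at (238,238), and the mirror runs from (413,290) to (405,190). I'll zoom in next.

Run:
```python
from h import *
a=cv2.imread('pics/scene0.png');b=cv2.imread('pics/top0.png')
r=lambda im,x,y,w,h,s:cv2.resize(im[y:y+h,x:x+w],None,fx=s,fy=s,interpolation=cv2.INTER_CUBIC)
A=r(a,285,190,125,110,6.0)[:600]; B=r(b,210,180,130,128,4.6)
cv2.imwrite('pics/c1.png',cv2.resize(r(a,290,190,130,110,5),(650,550)))
cv2.imwrite('pics/c2.png',r(b,210,200,130,110,5))
m=np.hstack([r(a,330,140,110,70,3.6),r(b,380,175,55,125,2.016*1.0)[:252]]) if 0 else None
X=r(a,330,140,110,70,6);Y=r(b,380,178,55,120,4.8)
c=np.zeros((600,800,3),np.uint8);x=r(a,330,140,110,70,4.8);c[:x.shape[0],:x.shape[1]]=x;c[:Y.shape[0],530:530+Y.shape[1]]=Y
cv2.imwrite('pics/c3.png',c)
```

```text
(no output)
```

View pics/c1.png

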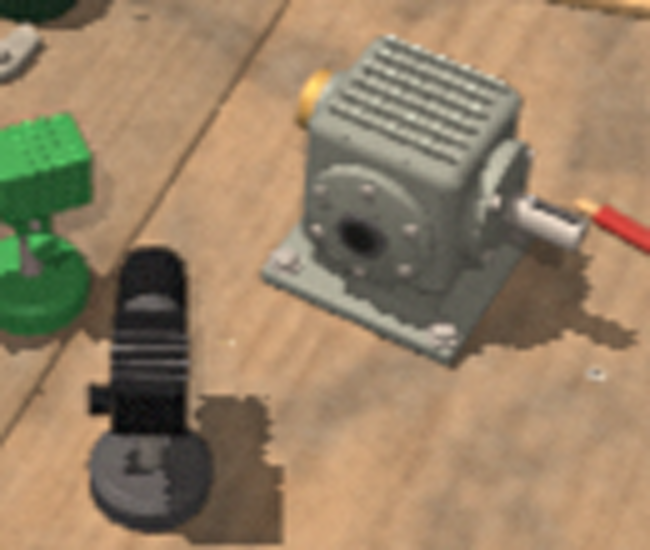

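View pics/c2.png

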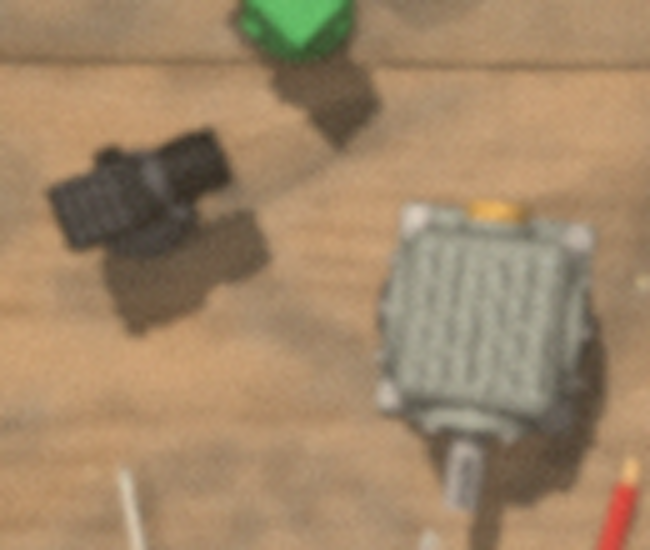

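View pics/c3.png

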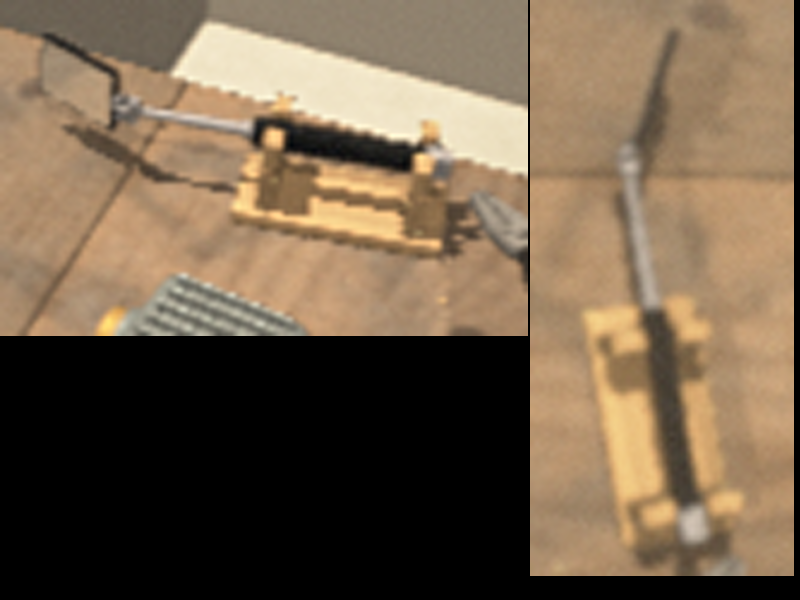

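c1 shows the gearbox with its brass sight tube at (313,97) and the lens pointing away from the viewer at (150,260). c2 shows the lens tip at (222,158), the tube at (498,208) and the foot corners. In c3 the mirror's pin is at (628,155), the head tip at (675,32) and the grip runs from (650,308) to (688,505). I'll fit models to these and overlay them.

```bash
cat > fit.py <<'E'
from h import *
from scipy.optimize import least_squares
np.set_printoptions(precision=4,suppress=True)
D={c:snap(c) for c in ['scene','top']}
o1=lambda u,v:('scene',(u+.5)/5-.5+290,(v+.5)/5-.5+190)
o2=lambda u,v:('top',(u+.5)/5-.5+210,(v+.5)/5-.5+200)
o3s=lambda u,v:('scene',(u+.5)/4.8-.5+330,(v+.5)/4.8-.5+140)
o3t=lambda u,v:('top',(u-530+.5)/4.8-.5+380,(v+.5)/4.8-.5+178)
def T(p,l): c,s=np.cos(p[2]),np.sin(p[2]); return [p[0]+c*l[0]-s*l[1],p[1]+s*l[0]+c*l[1],l[2]]
def fit(p0,pts):
    f=lambda p:np.concatenate([proj(D[c],T(p,L(p) if callable(L) else L))-[u,v] for (c,u,v),L in pts])
    r=least_squares(f,p0,loss='soft_l1'); print(r.x,np.round(r.fun.reshape(-1,2),1).tolist())
    return r.x
G=[(o1(262,270),(.058,.054,.012)),(o1(452,352),(-.058,.054,.012)),(o2(405,205),(.058,.054,.012)),(o2(592,228),(.058,-.054,.012)),(o2(378,408),(-.058,.054,.012)),
 (o2(498,206),(.059,0,.106)),(o2(462,507),lambda p:(-.099,0,p[3])),(o1(304,105),(.061,0,.095))]
g=fit([.45,-.03,-.05,.06],G)
C=[(o2(50,193),lambda p:(-p[4],p[3],.113)),(o2(72,250),lambda p:(-p[4],-p[3],.113)),(o2(212,128),lambda p:(.06,p[5],.095)),(o2(232,185),lambda p:(.06,-p[5],.095)),
 (o1(118,290),lambda p:(p[6],-p[5],.095)),(o1(186,290),lambda p:(p[6],p[5],.095)),]
# sign: seen from scene (behind camera) left is +y of the camera
C[4]=(C[4][0],lambda p:(p[6],p[5],.095)); C[5]=(C[5][0],lambda p:(p[6],-p[5],.095))
C+=[(o1(90,478),lambda p:(.031*np.sin(p[2]+np.radians(65)) ,.031,.004)),(o1(213,478),(0,-.031,.004)),(o1(150,530),(-.031,0,0))]
C[-3]=(C[-3][0],(0,.031,.004))
k=fit([.51,.15,-1.13,.015,.03,.013,.05],C)
M=[(o3t(650,308),(.065,0,.064)),(o3t(688,505),(-.065,0,.064)),(o3t(628,155),lambda p:(.15,0,.065)),(o3t(677,32),lambda p:(.15+.074*np.cos(p[3]),-.074*np.sin(p[3]),.079)),
 (o3s(256,132),(.065,0,.055)),(o3s(414,155),(-.065,0,.055)),(o3s(120,125),lambda p:(.15+.008*np.cos(p[3]),-.008*np.sin(p[3]),.031)),(o3s(118,75),lambda p:(.15+.008*np.cos(p[3]),-.008*np.sin(p[3]),.079)),(o3s(43,36),lambda p:(.15+.074*np.cos(p[3]),-.074*np.sin(p[3]),.079)),(o3s(40,85),lambda p:(.15+.074*np.cos(p[3]),-.074*np.sin(p[3]),.031))]
m=fit([.46,-.31,.1,.4],M)
np.savez('fit.npz',g=g,k=k,m=m)
sd=np.array([np.cos(g[2]),np.sin(g[2])]);cd=np.array([np.cos(k[2]),np.sin(k[2])])
S=np.array(T(g,(.061,0,.095)))[:2];L=np.array(T(k,(.06,0,.095)))[:2]
a,b=np.linalg.solve(np.c_[sd,-cd],L-S);X=S+a*sd
n=-(sd+cd);n/=np.linalg.norm(n);hy=np.degrees(np.arctan2(n[1],n[0]))-90
print('S',S,'lens',L,'cross',X,a,b,'angle',np.degrees(g[2]-k[2]),'yaws',np.degrees([g[2],k[2],m[2],m[3]]),'headyaw',hy)
if __name__=='__main__':
    def segs(c,im,sc,ox,oy,p,ls,col):
        for A,B in ls:
            P=[tuple(np.int32(((proj(D[c],T(p,q))-[ox,oy]+.5)*sc)*4)) for q in (A,B)]; cv2.line(im,P[0],P[1],col,1,cv2.LINE_AA,2)
    def box(x0,x1,y0,y1,z):q=[(x0,y0,z),(x1,y0,z),(x1,y1,z),(x0,y1,z)];return [(q[i],q[(i+1)%4]) for i in range(4)]
    gl=box(-.058,.058,-.054,.054,.012)+box(-.045,.045,-.042,.042,.130)+[((-.099,0,g[3]),(-.045,0,g[3])),((.061,-.0125,.095),(.061,.0125,.095)),((.061,0,.095),(.2,0,.095))]
    circ=[((.031*np.cos(t),.031*np.sin(t),0),(.031*np.cos(t+.3),.031*np.sin(t+.3),0)) for t in np.arange(0,6.3,.3)]
    kl=circ+[((-.04,0,.095),(.2,0,.095))]+box(-k[4],.0,-k[3],k[3],.113)+box(0.01,.06,-k[5],k[5],.095)
    h=lambda d,z:(.15+d*np.cos(m[3]),-d*np.sin(m[3]),z)
    ml=box(-.065,.065,-.007,.007,.064)+[((.065,0,.055),(.15,0,.055)),(h(.008,.031),h(.074,.031)),(h(.008,.079),h(.074,.079)),(h(.074,.031),h(.074,.079))]
    out=[]
    for c,ox,oy in (('scene',290,140),('top',210,178)):
        w=140 if c=='scene' else 130
        im=cv2.resize(D[c]['frame'][oy:oy+150,ox:ox+(w if c=='scene' else 220)][:,:,::-1],None,fx=4,fy=4,interpolation=cv2.INTER_CUBIC)
        segs(c,im,4,ox,oy,g,gl,(0,0,255));segs(c,im,4,ox,oy,k,kl,(255,255,0));segs(c,im,4,ox,oy,m,ml,(255,0,255))
        cv2.imwrite(f'pics/ov_{c}.png',im[:600,:800])
E
python3 fit.py
```

```text
[ 0.455  -0.0397 -0.1025  0.0677] [[-0.1, -0.5], [0.5, 0.3], [-0.9, -0.8], [0.6, -0.9], [-0.6, 0.7], [-0.4, -0.1], [-0.0, -0.0], [1.5, -1.7]]
[ 0.5146  0.1529 -1.1494  0.0157  0.0276  0.0161  0.0446] [[-0.3, -0.4], [-0.1, -0.6], [-0.6, -0.6], [0.2, -0.7], [0.9, -0.1], [0.5, 0.1], [0.2, -0.4], [0.4, -0.0], [0.3, 0.7]]
[ 0.4524 -0.3113  0.1598  0.5073] [[0.3, -0.5], [0.4, 7.3], [-0.2, -0.1], [-0.2, -0.9], [-0.8, -0.4], [8.0, 2.3], [-1.3, 1.0], [-0.1, -0.6], [0.3, -1.4], [0.4, 0.4]]
S [ 0.5156 -0.0459] lens [0.5391 0.0982] cross [ 0.6079 -0.0554] 0.09277314112512736 0.1682837809335137 angle 59.986010659095044 yaws [ -5.8726 -65.8586   9.1549  29.0657] headyaw 54.134397025996265
```

```bash
sed -i 's/o3t(688,505)/o3t(696,540)/; s/o3s(414,155)/o3s(447,162)/' fit.py; python3 fit.py | tail -2
```

```text
[ 0.4519 -0.3133  0.1735  0.5149] [[0.7, -0.3], [-0.2, 0.1], [-0.2, 0.2], [-0.4, -0.6], [-0.5, -0.6], [1.5, 0.4], [-1.1, 1.1], [0.1, -0.5], [0.4, -1.2], [0.6, 0.5]]
S [ 0.5156 -0.0459] lens [0.5391 0.0982] cross [ 0.6079 -0.0554] 0.09277314112512736 0.1682837809335137 angle 59.986010659095044 yaws [ -5.8726 -65.8586   9.9386  29.4996] headyaw 54.134397025996265
```

View pics/ov_scene.png

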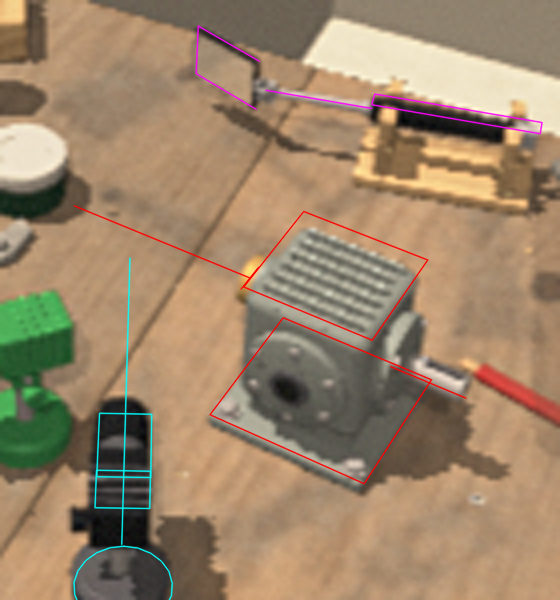

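View pics/ov_top.png

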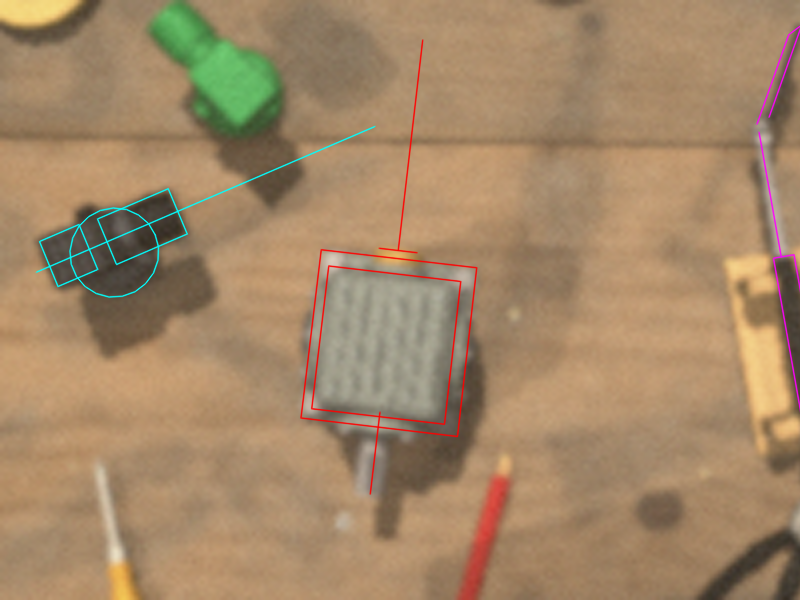

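The overlays fit to about 1 px, with the crossing cast from the lens at (122,480) in the scene view and from the tube at (398,250) in the top view. I'll check the yaws using fin and stripe direction on rectified planes.

```bash
cat > yaw.py <<'E'
from fit import *
def rect(c,z,ctr,hw,yaw,n=161):
    s=np.linspace(-1,1,n)
    A,B=np.meshgrid(s*hw[0],s*hw[1],indexing='ij')
    P=np.array([proj(D[c],[ctr[0]+np.cos(yaw)*a-np.sin(yaw)*b,ctr[1]+np.sin(yaw)*a+np.cos(yaw)*b,z]) for a,b in zip(A.ravel(),B.ravel())]).astype(np.float32).reshape(n,n,2)
    return cv2.remap(cv2.cvtColor(D[c]['frame'],cv2.COLOR_RGB2GRAY).astype(np.float32),P[...,0],P[...,1],cv2.INTER_CUBIC)
def best(c,z,ctr,hw,y0,axis):
    ys=np.radians(np.arange(-10,10.1,.5))
    v=[]
    for y in ys:
        r=rect(c,z,ctr,hw,y0+y).mean(axis); r=r-cv2.GaussianBlur(r.reshape(-1,1),(0,0),15).ravel(); v.append(r.var())
    v=np.array(v); i=v.argmax(); return np.round(np.degrees(y0+ys[i]),1),np.round(v[max(0,i-3):i+4],2)
for z in (.13,.128): 
  for hw in ((.035,.033),(.028,.03)):
    for c in ('scene','top'): print(c,z,best(c,z,g[:2],hw,g[2],0))
print('foot edges / camera stripes')
for x in (-.01,0,.01): print(x,best('scene',.112,T(k,(x,0,0)),(.02,.011),k[2],1))
# edge scans of foot (z=.012) in both pictures
for c,s,side in (('top',1,'x'),('top',1,'y'),('scene',1,'y'),('top',-1,'y')):
    L=[]
    for t in np.linspace(-.04,.04,17):
        w=np.arange(-.010,.0101,.0005); 
        q=[((.058*s+d*s,t,.012) if side=='x' else (t,.054*s+d*s,.012)) for d in w]
        P=np.array([proj(D[c],T(g,a)) for a in q],np.float32)
        col=cv2.remap(D[c]['frame'].astype(np.float32),P[:,0].reshape(-1,1),P[:,1].reshape(-1,1),cv2.INTER_LINEAR)[:,0]
        sat=cv2.GaussianBlur((col[:,0]-col[:,2]).reshape(-1,1),(1,5),0).ravel()
        L.append((t,w[np.abs(np.gradient(sat)).argmax()]))
    L=np.array(L);print(c,side,s,np.round(L[:,1]*1000,1).tolist())
E
python3 yaw.py | tail -n +5
```

```text
scene 0.13 (np.float64(-6.9), array([478.19, 499.74, 513.72, 519.85, 517.36, 506.76, 488.14],
      dtype=float32))
top 0.13 (np.float64(-6.4), array([30.04, 30.99, 31.5 , 31.55, 31.14, 30.28, 28.98], dtype=float32))
scene 0.13 (np.float64(-6.9), array([539.73, 557.58, 569.49, 575.16, 574.56, 567.26, 554.14],
      dtype=float32))
top 0.13 (np.float64(-6.4), array([28.74, 29.41, 29.79, 29.86, 29.62, 29.08, 28.23], dtype=float32))
scene 0.128 (np.float64(-6.9), array([499.73, 523.04, 538.61, 545.63, 543.02, 532.37, 512.72],
      dtype=float32))
top 0.128 (np.float64(-6.4), array([30.01, 30.96, 31.48, 31.53, 31.13, 30.27, 28.99], dtype=float32))
scene 0.128 (np.float64(-6.9), array([534.47, 551.99, 563.64, 568.93, 567.83, 560.38, 547.01],
      dtype=float32))
top 0.128 (np.float64(-6.4), array([28.76, 29.42, 29.79, 29.86, 29.62, 29.07, 28.24], dtype=float32))
foot edges / camera stripes
-0.01 (np.float64(-65.4), array([149.1 , 150.43, 151.32, 151.74, 151.67, 151.15, 150.17],
      dtype=float32))
0 (np.float64(-64.9), array([169.63, 170.75, 171.36, 171.48, 171.08, 170.23, 168.89],
      dtype=float32))
0.01 (np.float64(-66.4), array([152.94, 153.76, 154.29, 154.5 , 154.43, 154.07, 153.41],
      dtype=float32))
top x 1 [-2.0, 0.5, -0.5, -0.5, -1.5, -3.5, -4.5, -5.0, -4.0, -4.5, -5.0, -5.0, 0.5, 1.5, 1.0, 0.5, 2.5]
top y 1 [0.0, 0.5, 3.5, 1.5, 2.5, 3.0, 3.5, 4.5, 7.0, 5.0, 5.0, 3.0, 1.5, 2.5, 0.5, -2.0, -1.0]
scene y 1 [9.0, 9.0, 9.0, 8.5, 9.0, 8.5, 8.5, 8.5, 8.5, 8.5, 9.0, 8.5, 8.5, 8.5, 8.5, 8.0, 8.5]
top y -1 [0.0, -2.5, -4.0, -2.0, 1.0, 2.5, 2.0, 8.5, 6.5, 8.5, 2.5, 1.5, 1.0, 0.5, 0.5, 2.5, 1.5]
```

play_rows --motion '[[[0.02,-0.01,0.0,0,0,1],[0.055,-0.028,0.0,0,0,3],[0.09,-0.045,0.0,0,0,5],[0.125,-0.062,0.0,0,0,7],[0.16,-0.08,0.0,0,0,9],[0.195,-0.097,0.01,0,0,11],[0.23,-0.114,0.02,0,0,13],[0.255,-0.127,0.03,0,0,13.2]]]' --fingers 0.06

```text
time_s: 2.07
position: [0.4316, -0.3557, 0.2096]
tcp_rot: [[0.985, 0.172, 0.001], [0.172, -0.985, -0.0], [0.001, 0.0, -1.0]]
force: [-0.5, 0.5, -0.2]
opening: 0.694
grasp_force: 0.0
```

```bash
cat > go.py <<'E'
import sys
from h import *
from scipy.spatial.transform import Rotation as Ro
np.set_printoptions(precision=4,suppress=True)
# args x y z yaw(tool x); prints shift in tool axes and turn
def go(x,y,z,yaw):
    s=bot.read_state();R=s['tcp_rot'];a=np.radians(yaw)
    Rt=np.array([[np.cos(a),np.sin(a),0],[np.sin(a),-np.cos(a),0],[0,0,-1]])
    print(s['time_s'],s['position'],'d',R.T@(np.array([x,y,z])-s['position']),'w',np.degrees(Ro.from_matrix(R.T@Rt).as_rotvec()),'F',s['force'],s['opening'],s['grasp_force'])
if __name__=='__main__': go(*map(float,sys.argv[1:]))
E
python3 go.py .4716 -.3098 .16 9.9
```

```text
2.0667 [ 0.4316 -0.3557  0.2096] d [ 0.0473 -0.0384  0.0497] w [ 0.0113 -0.0638 -0.0234] F [-0.5117  0.479  -0.1574] 0.6938641251059825 0.0
```

play_rows --motion '[[[0.02,-0.016,0.02,0,0,0],[0.0473,-0.0384,0.0497,0,0,0],[0.0473,-0.0384,0.08,0,0,0],[0.0473,-0.0384,0.11,0,0,0],[0.0473,-0.0384,0.13,0,0,0],[0.0473,-0.0384,0.145,0,0,0],[0.0473,-0.0384,0.1565,0,0,0],[0.0473,-0.0384,0.1565,0,0,0]]]' --fingers 0.05

```text
time_s: 2.73
position: [0.4689, -0.3113, 0.0509]
tcp_rot: [[0.985, 0.172, -0.003], [0.172, -0.985, 0.003], [-0.002, -0.003, -1.0]]
force: [-0.0, 0.0, 0.1]
opening: 0.576
grasp_force: 0.0
```

play_rows --motion '[[[0,0,0,0,0,0],[0,0,0,0,0,0],[0,0,0,0,0,0],[0,0,0,0,0,0],[0,0,0,0,0,0],[0,0,0,0,0,0],[0,0,0,0,0,0],[0,0,0,0,0,0]]]' --fingers 0.0

```text
time_s: 3.4
position: [0.4698, -0.312, 0.0535]
tcp_rot: [[0.985, 0.171, 0.0], [0.171, -0.985, 0.0], [0.0, -0.0, -1.0]]
force: [-0.6, 0.5, 4.0]
opening: 0.155
grasp_force: 30.0
```

```bash
python3 go.py .4716 -.3098 .16 9.9
```

```text
3.4 [ 0.4698 -0.312   0.0535] d [ 0.0021 -0.0019 -0.1065] w [-0.0059 -0.0079 -0.0348] F [-0.5891  0.5457  4.0413] 0.15542939222483976 30.000648396089673
```

play_rows --motion '[[[0,0,-0.006,0,0,0],[0,0,-0.018,0,0,0],[0,0,-0.035,0,0,0],[0,0,-0.055,0,0,0],[0,0,-0.075,0,0,0],[0,0,-0.09,0,0,0],[0,0,-0.1,0,0,0],[0,0,-0.1,0,0,0]]]'

```text
time_s: 4.07
position: [0.471, -0.3133, 0.1558]
tcp_rot: [[0.985, 0.172, 0.004], [0.172, -0.985, -0.004], [0.003, 0.004, -1.0]]
force: [0.0, -0.5, -1.5]
opening: 0.156
grasp_force: 30.0
```

play_rows --motion '[[[0,0,0,0,0,0],[0,0,0,0,0,0]]]'

```text
time_s: 4.23
position: [0.4693, -0.3117, 0.1524]
tcp_rot: [[0.985, 0.172, -0.001], [0.172, -0.985, 0.001], [-0.001, -0.001, -1.0]]
force: [-0.2, 0.3, -1.1]
opening: 0.158
grasp_force: 30.0
```

Run:
```python
from h import *
np.set_printoptions(precision=4,suppress=True)
c=np.zeros((600,800,3),np.uint8)
s=bot.read_state();print(s['position'],s['tcp_rot'],s['force'],s['moment'],s['opening'],s['grasp_force'])
for n,cam in enumerate(['scene','top']):
    d=snap(cam,f'lift_{cam}.png'); p=proj(d,s['position']+.1*s['tcp_rot'][:,0]); print(cam,p)
    x,y=np.int32(p)-[45,40] if cam=='scene' else np.int32(p)-[35,70]
    w,h=(90,80) if cam=='scene' else (72,120)
    x=max(0,min(x,640-w));y=max(0,y)
    r=cv2.resize(d['frame'][y:y+h,x:x+w,::-1],None,fx=5,fy=5,interpolation=cv2.INTER_CUBIC)
    r=r[:,:450] ; c[:r.shape[0],n*450:n*450+r.shape[1]]=r[:,:350+100*(1-n)]; print(cam,x,y)
    for nm in ('mirror','mirror_glass'): print(nm,[(np.round(q['at'],3).tolist(),round(q['confidence'],2)) for q in finder.recognise(cam,nm)])
    for i,q in enumerate(finder.outline_of(cam,'mirror_glass')[:1]): np.save(f'mask_{cam}.npy',q['pixels']); print(q['confidence'],q['pixels'].sum())
cv2.imwrite('pics/lift.png',c)
```

```text
[ 0.4693 -0.3117  0.1524] [[ 0.9852  0.1716 -0.0012]
 [ 0.1716 -0.9852  0.0011]
 [-0.001  -0.0013 -1.    ]] [-0.1988  0.3071 -1.12  ] [0.0218 0.0435 0.0311] 0.15828439446419648 29.998515509068966
scene [368.4015 137.7666]
scene 323 97
mirror [([0.608, -0.302, 0.156], 0.56)]
mirror_glass [([0.635, -0.305, 0.16], 0.77)]
0.77 240
top [408.4949 219.629 ]
top 373 149
mirror [([0.738, -0.15, 0.039], 0.64), ([0.596, -0.297, 0.16], 0.59)]
mirror_glass [([0.638, -0.299, 0.174], 0.45)]
0.49 149
```

View pics/lift.png

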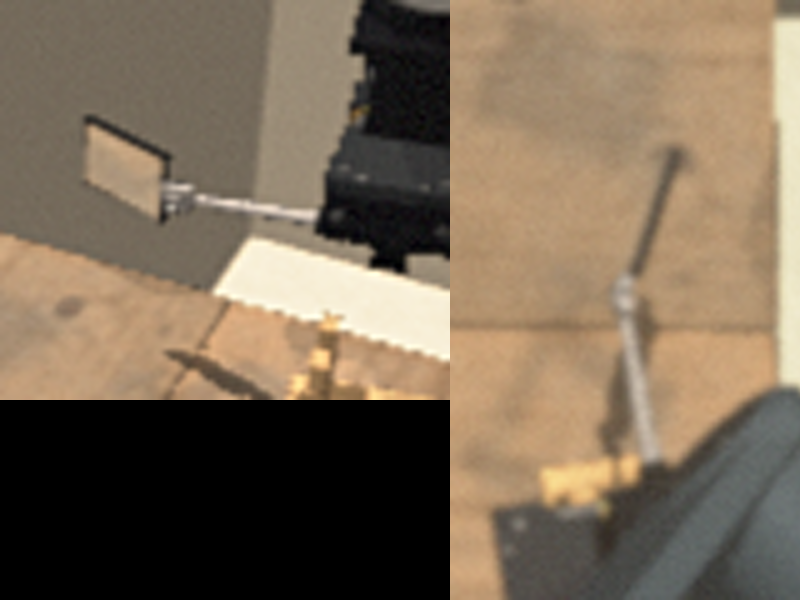

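Lifted and held: the scene panel shows plate corners at (84,116), (170,157), (162,222) and (85,187). The top panel shows the plate from (638,272) to (675,150), with the pin at (622,290). Now I'll fit the mirror pose in the hand.

```bash
cat > inhand.py <<'E'
from h import *
from scipy.optimize import least_squares
np.set_printoptions(precision=4,suppress=True)
D={c:snap(c) for c in ['scene','top']}; s=bot.read_state(); p0=s['position']; R=s['tcp_rot']
S=lambda u,v:('scene',(u+.5)/5-.5+323,(v+.5)/5-.5+97)
Tt=lambda u,v:('top',(u-450+.5)/5-.5+373,(v+.5)/5-.5+149)
def pt(p,d,h): # p: dist tcp->pin along grip, dz of grip axis (down +), pitch (nose down +), q ; dy
    x=p[0]+d*np.cos(p[3]); y=d*np.sin(p[3])+p[4]; # tool y = right of grip
    c,sn=np.cos(p[2]),np.sin(p[2])
    return p0+R@np.array([c*x-sn*(-(-h))*0+ -sn*(-h)*-1*0 + c*0 - sn*h*-1*0, y, p[1]+sn*x-c*h])+0*h
pts=[(S(84,116),.074,.024),(S(170,157),.008,.024),(S(162,222),.008,-.024),(S(85,187),.074,-.024),(Tt(676,148),.074,.024),(Tt(637,275),.008,.024),(Tt(622,290),0,.008)]
def f(p): return np.concatenate([np.concatenate([proj(D[c],pt(p,d,h))-[u,v] for (c,u,v),d,h in pts]),[p[4]/.0015,p[1]/.01]])
r=least_squares(f,[.13,0,0,.5,0],loss='soft_l1');print(r.x,np.degrees(r.x[2:4]),np.round(r.fun,1))
J=r.jac;print('sd',np.sqrt(np.diag(np.linalg.inv(J.T@J)))*.5)
np.save('hand.npy',r.x)
E
python3 inhand.py
```

```text
[ 0.1316 -0.0035  0.0279  0.4956  0.0004] [ 1.5996 28.3976] [ 0.6  0.3 -0.1  0.1  0.6  0.4 -0.1 -0.8 -0.3 -0.1 -0.6 -0.6  0.2  0.1
  0.3 -0.4]
sd [0.0007 0.004  0.0249 0.0183 0.0006]
```

play_rows --motion '[[[0.003,-0.002,0,0,0,-2],[0.009,-0.006,0,0,0,-6],[0.017,-0.011,0,0,0,-11],[0.025,-0.016,0,0,0,-16],[0.033,-0.021,0,0,0,-21],[0.041,-0.026,0,0,0,-26],[0.047,-0.03,0,0,0,-30],[0.05,-0.032,0,0,0,-32]]]'

```text
time_s: 5.4
position: [0.5142, -0.2714, 0.153]
tcp_rot: [[0.742, 0.67, 0.0], [0.67, -0.742, 0.0], [0.0, 0.0, -1.0]]
force: [-0.8, -0.0, -2.2]
opening: 0.154
grasp_force: 30.0
```

```bash
python3 go.py .57 -.2224 .152 82.65
```

```text
5.4 [ 0.5142 -0.2714  0.153 ] d [0.0742 0.001  0.0011] w [  0.011   -0.0136 -40.5556] F [-0.8217 -0.0099 -2.2058] 0.15407027214570568 29.99825533479452
```

play_rows --motion '[[[0.005,0,0,0,0,-3],[0.015,0,0,0,0,-8],[0.026,0.0,0,0,0,-14],[0.037,0.0,0,0,0,-20],[0.048,0.001,0,0,0,-26],[0.06,0.001,0,0,0,-32.5],[0.07,0.001,0,0,0,-38],[0.0742,0.001,0,0,0,-40.5]]]'

```text
time_s: 6.07
position: [0.5704, -0.2224, 0.153]
tcp_rot: [[0.128, 0.992, 0.001], [0.992, -0.128, 0.0], [0.0, 0.001, -1.0]]
force: [-0.3, 0.5, -0.7]
opening: 0.153
grasp_force: 30.0
```

play_rows --motion '[[[0,0,0.004,0,0,0],[0,0,0.012,0,0,0],[0,0,0.024,0,0,0],[0,0,0.036,0,0,0],[0,0,0.047,0,0,0],[0,0,0.054,0,0,0],[0,0,0.057,0,0,0],[0,0,0.0575,0,0,0]]]'

```text
time_s: 6.73
position: [0.5688, -0.2231, 0.0942]
tcp_rot: [[0.133, 0.991, -0.002], [0.991, -0.133, 0.001], [0.001, -0.002, -1.0]]
force: [-0.6, -1.0, -1.2]
opening: 0.159
grasp_force: 30.0
```

play_rows --motion '[[[0,0,0,0,0,0],[0,0,0,0,0,0],[0,0,0,0,0,0],[0,0,0,0,0,0]]]'

```text
time_s: 7.07
position: [0.5699, -0.2235, 0.0962]
tcp_rot: [[0.133, 0.991, 0.001], [0.991, -0.133, -0.001], [-0.001, 0.001, -1.0]]
force: [-0.1, 0.0, -0.6]
opening: 0.164
grasp_force: 30.0
```

```bash
python3 go.py .57 -.2224 .095 82.65
python3 - <<'E'
from h import *
c=np.zeros((600,800,3),np.uint8)
for n,(cam,x,y,w,h) in enumerate([('scene',270,150,100,120),('top',250,170,60,120)]):
    d=snap(cam,f'fin_{cam}.png'); print(cam,proj(d,[.609,-.0573,.095]))
    r=cv2.resize(d['frame'][y:y+h,x:x+w,::-1],None,fx=5,fy=5,interpolation=cv2.INTER_CUBIC)
    c[:r.shape[0],n*500:n*500+r.shape[1]]=r
cv2.imwrite('pics/fin.png',c)
E
```

```text
7.0667 [ 0.5699 -0.2235  0.0962] d [ 0.0011 -0.      0.0012] w [ 0.0652  0.0298 -0.2686] F [-0.1349  0.0458 -0.5677] 0.1639276082817707 29.998469715937972
scene [322.06166785 196.13137375]
top [313.80696446 204.34473387]
```

View pics/fin.png

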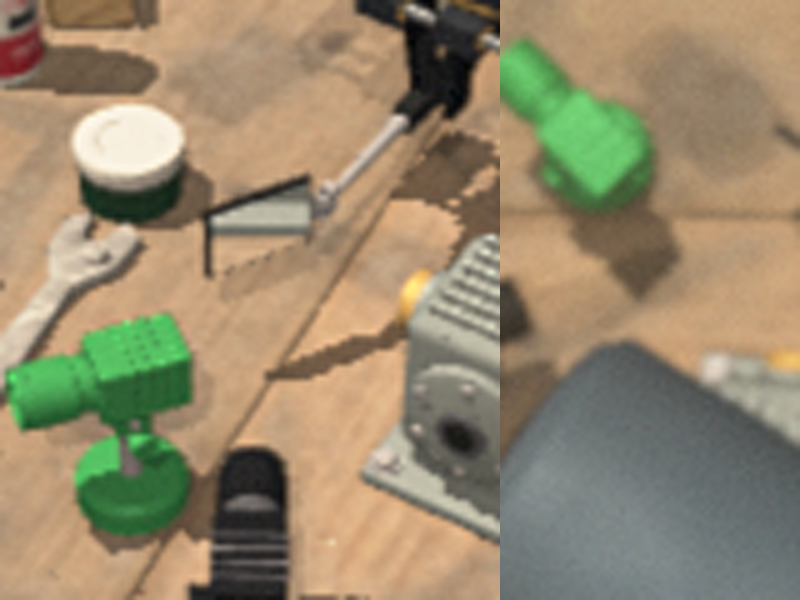

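The mirror now hangs behind the gearbox. Plate corners in the left panel are at (310,178), (207,213), (207,275) and about (310,240), and the tin, wrench and cameras haven't moved. Next I'll fit the actual glass pose, with the top view showing the part that was cropped off.

```bash
cat > fin.py <<'E'
from h import *
from scipy.optimize import least_squares
np.set_printoptions(precision=4,suppress=True)
s=bot.read_state(); p=s['position']; R=s['tcp_rot']; ty=np.arctan2(R[1,0],R[0,0])
D={c:snap(c) for c in ['scene','top']}
pin=(p+R[:,0]*.1316)[:2]; z0=p[2]
def pt(v,d,h): # v: pin x,y, z, yaw
    return [v[0]+d*np.cos(v[3]),v[1]+d*np.sin(v[3]),v[2]+h]
P=[((310,178),.008,.024),((207,213),.074,.024),((207,276),.074,-.024),((311,240),.008,-.024)]
def f(v): return np.concatenate([proj(D['scene'],pt(v,d,h))-[(u+.5)/5-.5+270,(w+.5)/5-.5+150] for (u,w),d,h in P]+[(v[:2]-pin)/.0015,[0*(v[2]-z0)]])
r=least_squares(f,[*pin,z0,ty-.5]);v=r.x
print('pin',pin,v,'q',np.degrees(ty-v[3]),'yaw',np.degrees(v[3]),np.round(r.fun,1))
g=[v[0]+.041*np.cos(v[3])-.0025*np.sin(v[3]),v[1]+.041*np.sin(v[3])+.0025*np.cos(v[3]),v[2]];print('glass',g)
d=D['top'];x,y=280,160
im=cv2.resize(d['frame'][y:y+75,x:x+100,::-1],None,fx=8,fy=8,interpolation=cv2.INTER_CUBIC)
raw=im.copy()
for q,col in (((v[3]),(255,0,255)),):
    a,b=[tuple(np.int32((proj(d,pt(v,t,.024))-[x,y]+.5)*8)) for t in (.008,.074)]; cv2.line(im,a,b,col,1); print(a,b)
cv2.imwrite('pics/ft.png',im)
E
python3 fin.py
```

```text
pin [ 0.5872 -0.093 ] [ 0.5874 -0.093   0.0955  0.9226] q 29.520873381389777 yaw 52.860690496641475 [ 0.6 -0.4 -0.4  0.  -0.1  0.3  0.1  0.1  0.1  0.  -0. ]
glass [np.float64(0.6101344779565313), np.float64(-0.058771815977021), np.float64(0.09547576339863083)]
(np.int32(365), np.int32(404)) (np.int32(202), np.int32(278))
```

View pics/ft.png

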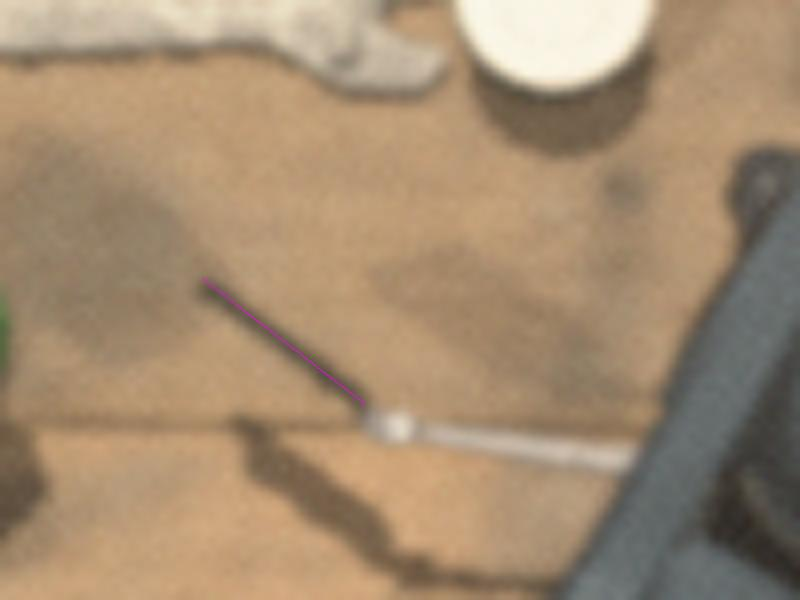

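The overlay lies on the plate, from (202,278) to (365,404), but the dark line looks slightly flatter. I'll measure it numerically and check the scene top edge the same way.

```bash
cat >> fin.py <<'E'
print('---')
def scan(c,h,w=.014,thr=None):
    gr=cv2.GaussianBlur(cv2.cvtColor(D[c]['frame'],cv2.COLOR_RGB2GRAY).astype(np.float32),(0,0),.6)
    out=[]
    for t in np.linspace(.014,.068,19):
        o=np.arange(-w,w+.0001,.0005)
        Q=np.array([proj(D[c],[v[0]+t*np.cos(v[3])-e*np.sin(v[3]),v[1]+t*np.sin(v[3])+e*np.cos(v[3]),v[2]+h]) for e in o],np.float32)
        l=cv2.remap(gr,Q[:,:1],Q[:,1:],cv2.INTER_CUBIC).ravel()
        wt=np.clip(np.median(l)-12-l,0,None); out.append((t,(wt*o).sum()/wt.sum()))
    out=np.array(out);k=np.polyfit(out[:,0],out[:,1],1);print(c,'off mm',np.round(out[:,1]*1000,1).tolist(),'slope deg',np.degrees(k[0]))
scan('top',.024)
scan('scene',.024,.006)
E
python3 fin.py
```

```text
pin [ 0.5871 -0.0929] [ 0.5873 -0.0929  0.0955  0.9213] q 29.594601773151908 yaw 52.78707991623491 [ 0.6 -0.4 -0.3 -0.  -0.1  0.3  0.1  0.1  0.1  0.  -0. ]
glass [np.float64(0.6100705768032328), np.float64(-0.05872483356329047), np.float64(0.09553639594992559)]
(np.int32(364), np.int32(404)) (np.int32(202), np.int32(278))
---
top off mm [-0.2, -0.0, 0.5, 0.7, 0.5, 0.1, 0.1, 0.3, 0.5, 0.7, 0.8, 0.7, 0.7, 0.9, 1.0, 0.9, 0.9, 1.1, 1.4] slope deg 1.2053432138037503
scene off mm [1.6, 1.5, 1.3, 1.5, 1.5, 1.7, 2.1, 1.8, 1.5, 1.2, 0.6, 0.3, 0.2, -0.1, 0.3, 0.7, 1.0, 1.2, 1.0] slope deg -1.2235084908216287
```

play_rows --motion '[[[0.0007,0,0,0,0,-0.2],[0.0014,0,0,0,0,-0.4],[0.0014,0,0,0,0,-0.4],[0.0014,0,0,0,0,-0.4],[0.0014,0,0,0,0,-0.4],[0.0014,0,0,0,0,-0.4],[0.0014,0,0,0,0,-0.4],[0.0014,0,0,0,0,-0.4]]]'

```text
time_s: 8.03
position: [0.5697, -0.2219, 0.0955]
tcp_rot: [[0.126, 0.992, 0.0], [0.992, -0.126, -0.0], [-0.0, 0.0, -1.0]]
force: [-0.5, 0.1, -2.6]
opening: 0.157
grasp_force: 30.0
```

```bash
python3 go.py .57 -.2222 .0955 82.75; python3 fin.py | grep -E 'pin|glass|top'; python3 -c "
from rig import bot
s=bot.read_state();print(s['position'],s['qvel'],s['time_s'])
print(bot.hand_in())"
```

```text
8.0333 [ 0.5697 -0.2219  0.0955] d [-0.0002  0.0003  0.    ] w [0.0004 0.0005 0.0265] F [-0.544   0.0877 -2.5609] 0.15744883437316187 29.998433869332075
pin [ 0.5862 -0.0914] [ 0.5865 -0.0913  0.0971  0.9207] q 30.025557918249284 yaw 52.7509799403714 [ 0.7 -0.4 -0.4 -0.  -0.1  0.3  0.1  0.1  0.2  0.   0. ]
glass [np.float64(0.6093074274117014), np.float64(-0.057190291130903716), np.float64(0.09709108065501852)]
top off mm [0.3, 0.3, 0.6, 0.8, 0.9, 0.9, 0.6, 0.6, 0.7, 1.0, 1.2, 1.4, 1.5, 1.4, 1.4, 1.4, 1.6, 1.8, 1.9] slope deg 1.549884827419534
[ 0.56971606 -0.22192208  0.09556686] [-0.04520412  0.07884038 -0.00548622 -0.01499614 -0.02465279  0.10172286] 8.1333
the job is handed in; nothing more can be done
None
```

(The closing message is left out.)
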